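Unlock the dosing lever, draw three clicks and hold

ROBOT

A 6-joint arm with a two-finger parallel gripper is mounted at the origin on the work surface. World frame = base frame: x ahead of the robot, y to its left, z up, the work surface at z = 0. Lengths are in mm, angles in rad, forces in N, time in s.
With the tool pointing down it reaches from about 325 to 775 mm from the base axis. Payload 9.3 kg.
Tool frame: the origin (TCP) lies at the very end of the fingers, on their centre line; the grasp point (between the pads) lies 19 mm behind it (env.grip_point_offset is the distance from the TCP to the grasp point, in mm); z points along the fingers, y is the direction in which the jaws open and shut (so a half turn about z gives the same grasp; the last joint's range is limited). The gripper opens to 85 mm and grips with 20 to 120 N. Pads are 22 mm wide; open, the fingers measure 114 mm over their backs; the gripper's body (76 mm by 85 mm) begins 54 mm behind the grasp point. The pads swing forward as they close: fully open they stand 13 mm farther back than shut.
Start: joints at [-1.44, 0.259, 0.021, 1.334, 0, 1.418], TCP at [153.996, -527.998, 231.279] pointing down, gripper open.
Joint ranges: [-3.04, 3.04], [-0.91, 1.82], [-1.04, 1.36], [-1.92, 1.95], [-1.52, 1.45], [-3.14, 3.14]. Speed limits (rad/s): [2.22, 2.22, 2.79, 3.14, 3.14, 3.14].

INTERFACE

Orientations are given as a unit quaternion [x, y, z, w].
In Python, from bench import env gives the robot as it stands. The module is installed in compiled form; this text tells all that it offers.
- The arm moves only by the tool jog_arm, never from a script. Its argument "increments" is a list of rows, each an object with "delta_pos": the shift along the world's x, y, z in cm, a list of three; "turn": the turn, a rotation vector about the world's x, y, z in rad, a list of three; "gripper": the opening, from 0 (shut) to 1 (fully open). A call has 1 to 20 rows; each row shifts and turns the commanded pose from where the row before left it; what a row does not reach is not made up. A row lasts 1/10 s, in which the tool goes at most 50 mm and 8.59 degrees, less where a joint would pass 70% of its speed; a pose out of reach is approached as far as the arm can. A call is refused whole if a number of a shift passes 5 or a number of a turn 0.15, either way. A call with a gripper value outside its range is refused whole. The fingers move at their own pace and stop on an object; "grip_force" is the grip in N (left out, the last holds). Time passes only in rows, so rows that do not move let the fingers close. It gives the time, the measured TCP pose, the force and the opening at its end, in the units of the state.
- env.get_state(): the state, without advancing time (a new reading comes with each control period).
- env.capture(name): name is "scene" or "side" or "wrist"; returns the picture (420x560x3 uint8, red, green, blue); there is no depth.
- env.camera_params(name): a dict with "intrinsics" (3x3 intrinsics, pixels), "T" (4x4, takes a point from camera to world coordinates); the wrist camera has in their place "tool_from_camera" (4x4, takes a point from camera to tool coordinates, whose origin is the TCP and whose axes are the flange's). Camera axes: x right, y up, looking along -z (the intrinsics and any distortion apply to the point x, -y, -z); pixel columns grow to the right and rows downward; lengths in mm; the calibration is good to about 2 mm. A picture is of the moment at which its call begins: read the wrist's pose just before it. camera_params takes no time and is no camera call.
- env.job_done(): hands the job in, once; it reports no verdict.
The state is a dict: "time_s": time; "joints": joint angles; "dq": joint speeds; "joint_efforts": joint torques, N m; "tcp_pos": TCP position; "ee_rot": TCP orientation; "ft_force": force on the tool from outside, world axes, zero at the start; "moment": the same for the moment, N m; "gripper_width": finger opening in mm.
Only numpy, scipy, OpenCV 4.12 (cv2) and the standard library are available. Lean on these libraries where they do the work, as an engineer would, in place of code of your own. Each camera call takes 0.05 s, during which the arm holds its last target.

TASK

Take the orange key out of its rest, put it in the slot of the brass lock on the dosing stand, turn it anticlockwise (seen from above) as far as it goes and leave it standing there. Then swing the purple lever handle away from the lock by exactly three clicks, never a fourth, and finish while still holding the handle there, because a spring would pull it back. Leave the cup, the carton and the jar where they are.

Things in the scene. Friction and masses are not known exactly. Their poses are not given: they have to be found in the camera images.
- stand: Fixed white dosing stand, plate 220 x 260 x 30 mm with grey top; origin at the centre of its underside on the table. In its frame: lever pivot at x 30, y 0 mm; handle over the front (-x) part; lock at x 30, y -105 mm; a syringe and a vial lie along y at x 85 mm, under 60 mm high. Its place and yaw (within 0.3 rad) vary.
- lever_handle (a point): Middle of the purple upright round handle at the end of the lever: 16 mm diameter, stands 50 mm tall from 55 to 105 mm above the table, this point at 84 mm; grasp it from above. The aluminium lever arm (22 mm wide, top at 55 mm above the table) runs below it to the pivot.
- lever_pivot (a point): Point on the lever's vertical hinge axis, at the height of lever_handle (84 mm); the handle moves on a 120 mm circle about it.
- lever_turn (a joint): Lever angle, rad: 0 at rest, grows as the handle swings away from the lock (clockwise from above), stop at 0.75. Notches (clicks) every 0.16 (19 mm at the handle): third notch 0.48, ridges half-way at 0.40 and 0.56. A spring pulls the handle back with 3 to 5 N, the clicks add or take up to 3 N: resistance falls before a notch, jumps up a few N on reaching it. Locked, it is blocked near 0.07.
- lever: The whole lever (hub with teeth, arm and purple handle) as a body; origin on its hinge axis 30 mm above the table, x pointing from the handle to the hinge.
- lock_slot (a point): Centre of the slot's mouth in the top face of the brass lock head, 58 mm above the table. The head is a bar 58 x 26 mm; the slot along its long side (the x axis of this point) is 40 x 9 mm and 18 mm deep, with 3 mm chamfers at the mouth.
- lock_turn (a joint): Turn of the lock head in rad: 0 with the slot along the stand's x axis, growing anticlockwise seen from above, end stop at 1.45; it starts somewhere from 0 to 0.4 (locked), stays where it is left (friction 0.12 N m) and fully unlocks the lever at the end stop.
- lock: The brass lock head with its steel foot as a body; origin at the centre of its underside, 30 mm above the table.
- key_grip (a point): Middle of the key's orange handle, 65 mm above the key's lower end; z up along the key, x along its width. The key stands upright, 88 mm long, about 60 g: handle 30 (x) x 14 (y) x 46 mm (from 42 to 88 mm above the lower end), steel blade 26 (x) x 5 (y) x 30 mm below. Grasp it across the 14 mm. A half turn gives the same fit.
- key_tip (a point): Centre of the lower end of the key's blade.
- key_rest: Fixed grey block 70 x 50 x 26 mm in which the key stands, its blade 18 mm deep in a 29 x 7 mm slot along the block's x axis; origin at the centre of its underside. Its place and yaw vary.
- cup: Clear plastic cup, 56 mm across, 60 mm tall, origin at the centre of its underside. Bystander.
- carton: White carton 50 x 75 x 60 mm, origin at the centre of its underside. Bystander.
- vial_jar: Small jar with a purple cap, 38 mm across, 55 mm tall, origin at the centre of its underside. Bystander.
Not all that is in view belongs to the job. There is more than one size of the part that bears key_grip; the job needs the larger.

How it is judged:
By the outcome, as a careful person would: the job done as asked, in the order asked, and still so for the second after the job is handed in, while the arm keeps its last pose, push and grip.
It also fails if it takes over 64 s, if anything falls off the work surface, if the arm or the gripper's body presses on something with over 40 N, if the wrist force passes 120 N, or if a joint passes its speed limit or range.

## Working session

There is one attempt and no reset: what is moved stays moved. The work goes in short steps, Python scripts to look and compute and a tool call to move; the robot and the scene stay as the last step left them, time stands still between calls to the robot, and variables do not carry over. Pictures are saved under pics/ and viewed, and the job is handed in when it is done.

Besides the shell and the picture viewer there is one more tool, called as name(argument=value, ...), one argument or row to a line, values as JSON. jog_arm: Moves the arm, as the interface text tells. Its arguments: {"type":"object","properties":{"increments":{"type":"array","items":{"type":"object","properties":{"delta_pos":{"type":"array","items":{"type":"number"}},"turn":{"type":"array","items":{"type":"number"}},"gripper":{"type":"number"}}}},"grip_force":{"type":"number"}},"required":["increments"]}

```bash
mkdir -p pics
python3 - <<'E'
from bench import env
import cv2
print(env.get_state())
for n in ["scene","side","wrist"]:
    im=env.capture(n); cv2.imwrite(f"pics/{n}0.png",cv2.cvtColor(im,cv2.COLOR_RGB2BGR)); print(n,env.camera_params(n))
E
```

```text
{'time_s': 0.0, 'joints': array([-1.43959582e+00,  2.59217552e-01,  2.07449578e-02,  1.33371111e+00,
        2.53634507e-05,  1.41818969e+00]), 'dq': array([ 1.02124590e-03,  1.86193339e-03,  8.39242143e-04, -7.16946495e-04,
        1.39963308e-05,  2.07157691e-04]), 'joint_efforts': array([-3.41181903e-04, -5.55641663e+01,  3.44525850e+01,  1.37268333e-02,
       -2.09055975e-04, -1.54831480e-05]), 'tcp_pos': array([ 153.96791916, -527.70860304,  230.64578471]), 'ee_rot': array([ 9.89948335e-01,  1.41427767e-01,  2.01054519e-05, -6.93513415e-04]), 'ft_force': array([ 0.29640275,  0.39139377, -0.51258785]), 'moment': array([0.01134393, 0.01417937, 0.05410596]), 'gripper_width': 85.47074198189034}
scene {'intrinsics': array([[443.60051623,   0.        , 269.28085272],
       [  0.        , 443.60051623, 207.05453905],
       [  0.        ,   0.        ,   1.        ]]), 'T': array([[ 7.76023891e-01, -3.73791909e-01,  5.08002490e-01,
         1.13401185e+03],
       [ 6.30209895e-01,  4.27696791e-01, -6.48005357e-01,
        -7.27486070e+02],
       [ 2.49481251e-02,  8.23015834e-01,  
[... 488 characters left out ...]
1.43692810e-02,  7.24707971e-01,  6.88906293e-01,
         7.22644326e+02],
       [ 0.00000000e+00,  0.00000000e+00,  0.00000000e+00,
         1.00000000e+00]])}
wrist {'intrinsics': array([[291.82664871,   0.        , 280.44904138],
       [  0.        , 291.82664871, 209.75170202],
       [  0.        ,   0.        ,   1.        ]]), 'tool_from_camera': array([[-7.93307317e-04,  9.63742601e-01,  2.66832475e-01,
         6.74217100e+01],
       [ 9.99999678e-01,  7.32782341e-04,  3.26397683e-04,
         5.56984400e-01],
       [ 1.19033226e-04,  2.66832649e-01, -9.63742872e-01,
        -1.44271763e+02],
       [ 0.00000000e+00,  0.00000000e+00,  0.00000000e+00,
         1.00000000e+00]])}
```

View pics/scene0.png

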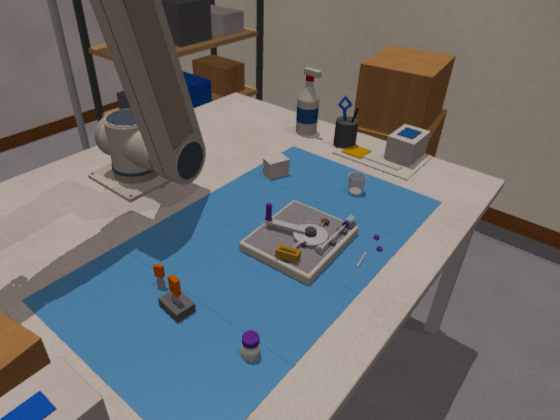

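View pics/side0.png

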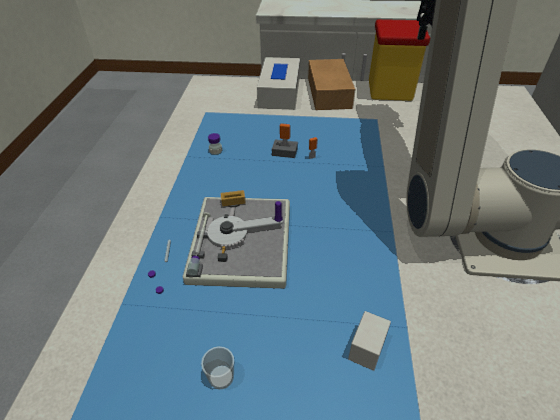

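View pics/wrist0.png

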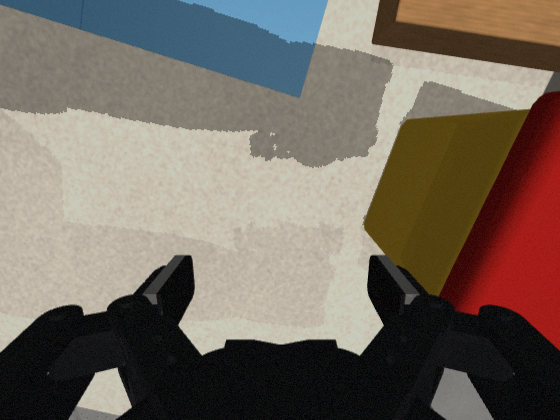

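Scene: orange candidates at (159,270), free-standing and small, and (175,287), standing in the dark block and larger. Side view: (313,144) small, (285,131) in the block. The one in the block is my choice. I'll check it with close crops.

```bash
cat > h.py <<'E'
import numpy as np, cv2
from bench import env
from scipy.optimize import least_squares
from scipy.spatial.transform import Rotation as R
def cam(n,state=None):
    p=env.camera_params(n); K=p["intrinsics"]
    if n=="wrist":
        s=state; T=np.eye(4); T[:3,:3]=R.from_quat(s["ee_rot"]).as_matrix(); T[:3,3]=s["tcp_pos"]
        return K,T@p["tool_from_camera"]
    return K,p["T"]
def proj(C,P):
    K,T=C; P=np.atleast_2d(P); c=(P-T[:3,3])@T[:3,:3]; q=np.stack([c[:,0],-c[:,1],-c[:,2]],1)@K.T
    return q[:,:2]/q[:,2:]
def ray(C,uv):
    K,T=C; d=np.linalg.inv(K)@[uv[0],uv[1],1]; d=T[:3,:3]@(d*[1,-1,-1]); return T[:3,3],d/np.linalg.norm(d)
def atz(C,uv,z):
    o,d=ray(C,uv); return o+d*(z-o[2])/d[2]
def tri(obs):
    A=np.zeros((3,3));b=np.zeros(3)
    for C,uv in obs:
        o,d=ray(C,uv); M=np.eye(3)-np.outer(d,d); A+=M;b+=M@o
    return np.linalg.solve(A,b)
def save(n,im): cv2.imwrite(f"pics/{n}.png",cv2.cvtColor(im,cv2.COLOR_RGB2BGR))
E
python3 - <<'E'
from h import *
a=cv2.imread("pics/scene0.png");b=cv2.imread("pics/side0.png")
def crop(im,x,y,w,h,s): return cv2.resize(im[y:y+h,x:x+w],None,fx=s,fy=s,interpolation=cv2.INTER_CUBIC)
cv2.imwrite("pics/c1.png",crop(a,140,250,80,80,7)); cv2.imwrite("pics/c2.png",crop(b,260,110,80,60,8))
cv2.imwrite("pics/c3.png",crop(a,235,190,130,95,6)); cv2.imwrite("pics/c4.png",crop(b,180,180,120,115,5))
E
```

```text
(no output)
```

View pics/c1.png

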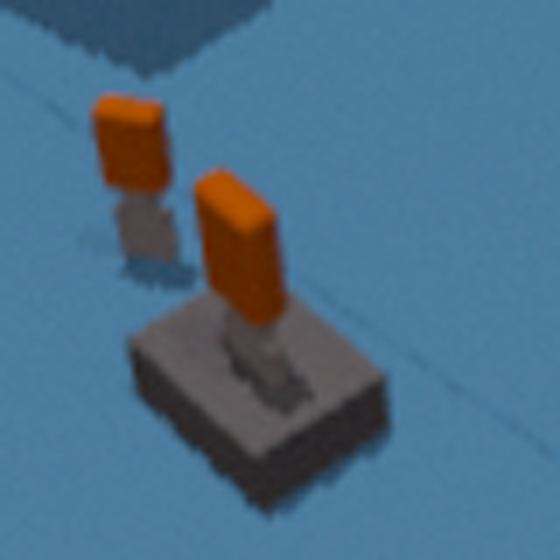

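View pics/c2.png

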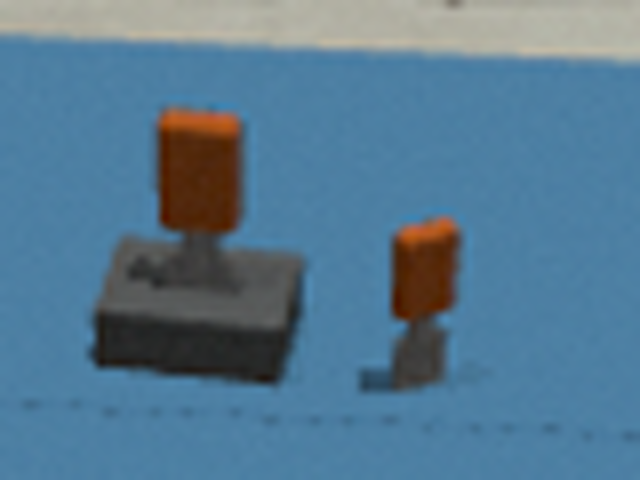

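View pics/c3.png

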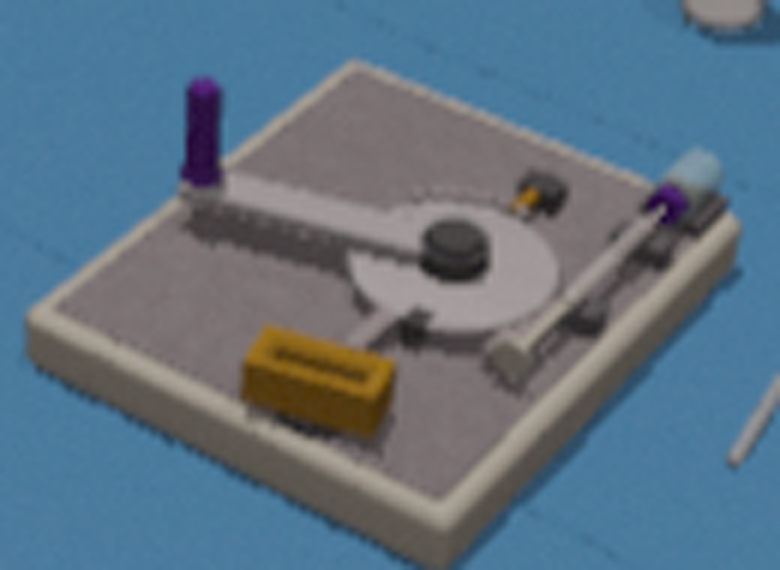

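View pics/c4.png

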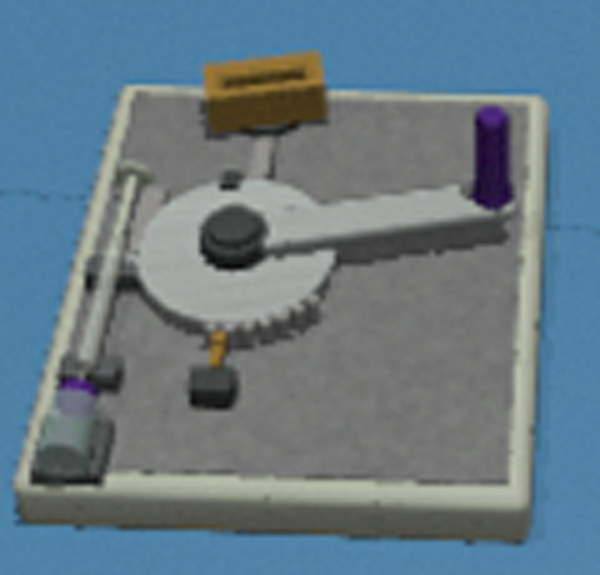

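Run:
```python
from h import *
S=cam("scene");D=cam("side")
def fitbox(model_obs,x0):
    def f(p):
        c,s=np.cos(p[2]),np.sin(p[2]); r=[]
        for C,m,uv in model_obs:
            P=[p[0]+c*m[0]-s*m[1],p[1]+s*m[0]+c*m[1],m[2]]; r+=list(proj(C,P)[0]-uv)
        return r
    o=least_squares(f,x0); return o.x,np.abs(o.fun).max(),np.round(o.fun,1)
a=lambda u,v:(u/7+140-.43,v/7+250-.43); b=lambda u,v:(u/8+260-.44,v/8+110-.44)
c=lambda u,v:(u/6+235-.42,v/6+190-.42); d=lambda u,v:(u/5+180-.4,v/5+180-.4)
print("guess rest",atz(S,a(262,380),26),atz(S,a(130,343),26),atz(S,a(262,455),26),atz(S,a(385,377),26))
lz=[atz(S,a(130,343),26),atz(S,a(262,455),26),atz(S,a(385,377),26)]
e1=lz[1]-lz[0]; e2=lz[2]-lz[1]; print(np.linalg.norm(e1),np.linalg.norm(e2),np.arctan2(e1[1],e1[0]))
# long side e1 (left->front)  x axis = e1 ; y axis = toward e2
y=np.arctan2(e1[1],e1[0]); ctr=(lz[0]+lz[2])/2
obs=[(S,(-35,-25,26),a(130,343)),(S,(35,-25,26),a(262,455)),(S,(35,25,26),a(385,377)),(S,(35,-25,0),a(267,513)),(S,(35,25,0),a(388,435))]
print("sidechk",[b_ for b_ in map(lambda m:((D[0] is not None)),[1])], proj(D,[ctr]))
# assign side corners by projection
def w(m,p): 
    cc,ss=np.cos(p[2]),np.sin(p[2]); return [p[0]+cc*m[0]-ss*m[1],p[1]+ss*m[0]+cc*m[1],m[2]]
p0=[ctr[0],ctr[1],y]
for uv,z in [((122,240),26),((303,256),26),((283,325),26),((98,310),26),((95,365),0),((278,382),0)]:
    q=b(*uv); ms=[(sx*35,sy*25,z) for sx in(-1,1) for sy in(-1,1)]
    m=min(ms,key=lambda m:np.linalg.norm(proj(D,w(m,p0))[0]-q)); obs.append((D,m,q))
print("rest",fitbox(obs,p0))
print("key top tri",tri([(S,a(238,203)),(D,b(201,118))]))
so=[(S,(-110,-130,30),c(28,325)),(S,(110,-130,30),c(445,520)),(S,(110,130,30),c(740,225)),(S,(-110,130,30),c(355,62)),
(D,(110,-130,30),d(130,92)),(D,(-110,-130,30),d(545,98)),(D,(-110,130,30),d(530,485)),(D,(110,130,30),d(18,488))]
st,e,r=fitbox(so,[450,0,0]); print("stand",st,e,r)
piv=w((30,0,84),st); lock=w((30,-105,58),st); print("piv",piv,"lock",lock)
h=tri([(S,c(203,82)),(D,d(491,113))]); print("handle top",h, np.hypot(*(h[:2]-piv[:2])), np.arctan2(*(h[:2]-piv[:2])[::-1])-st[2])
for q in [(225,80),(305,70)]: print("slot end",atz(D,d(*q),58))
for q in [(272,350),(370,378)]: print("slot end",atz(S,c(*q),58))
```

```text
guess rest [ 558.85569521 -313.07544023   26.        ] [ 515.02676167 -329.67464321   26.        ] [ 582.26839591 -333.5908211    26.        ] [ 587.28043764 -287.20413294   26.        ]
67.35557752830304 46.6566758450154 -0.05817465791687254
sidechk [True] [[283.25244199 145.20873074]]
rest (array([ 5.48869656e+02, -3.08633047e+02, -6.92433009e-02]), np.float64(1.3388217021141315), array([-1.3, -0.2, -0.9,  0.6, -0.2, -0.7, -0.5,  0.5,  0.2, -0.8, -1. ,
       -0. , -0.5, -0.1, -0.3,  0.9, -0.9,  0.7, -0.4,  1.1,  0.1,  1.1]))
key top tri [ 549.28407193 -308.74153861   94.95789838]
stand [6.18601441e+02 6.37773660e+01 5.64895795e-02] 3.5020560325932593 [-2.6 -1.6  0.   1.8  0.3 -1.4 -2.  -1.3 -2.9 -2.3  0.3 -1.7  0.6  3.5
 -1.7 -0.1]
piv [np.float64(648.5535873237313), np.float64(65.47115218952962), 84] lock [np.float64(654.4818390811399), np.float64(-39.36136104515718), 58]
handle top [533.83169193  33.16687307 106.56831149] 119.1833869846695 -2.923601827981653
slot end [671.24585856 -33.61903276  58.        ]
slot end [633.33280626 -44.43430799  58.        ]
slot end [635.6365523  -44.27031546  58.        ]
slot end [676.74943549 -32.15465894  58.        ]
```

jog_arm(
  increments=[
    {"delta_pos": [2,1.1,0],"turn": [0,0,-0.018],"gripper": 0.6},
    {"delta_pos": [4,2.2,0],"turn": [0,0,-0.036]},
    {"delta_pos": [4,2.2,0],"turn": [0,0,-0.036]},
    {"delta_pos": [4,2.2,0],"turn": [0,0,-0.036]},
    {"delta_pos": [4,2.2,0],"turn": [0,0,-0.036]},
    {"delta_pos": [4,2.2,0],"turn": [0,0,-0.036]},
    {"delta_pos": [4,2.2,0],"turn": [0,0,-0.036]},
    {"delta_pos": [4,2.2,0],"turn": [0,0,-0.036]},
    {"delta_pos": [4,2.2,0],"turn": [0,0,-0.036]},
    {"delta_pos": [4,2.2,0],"turn": [0,0,-0.036]},
    {"delta_pos": [1.5,1,0],"turn": [0,0,-0.011]},
    {"delta_pos": [0,0,0]},
    {"delta_pos": [0,0,0]},
  ],
)

```text
$.increments[1]: bad value
```

Run:
```python
from h import *
s=env.get_state(); im=env.capture("wrist"); save("w1",im)
import pickle; pickle.dump(s,open("s1.pkl","wb"))
print(s["time_s"],s["tcp_pos"],R.from_quat(s["ee_rot"]).as_matrix()[:,0],s["gripper_width"],s["joints"])
C=cam("wrist",s); print(proj(C,[[548.9,-308.6,96],[548.9,-308.6,26]]))
D=cam("side"); print("small",atz(D,(313,157.5),0))
```

```text
0.15 [ 153.9890121  -527.80337634  230.8411377 ] [9.59990913e-01 2.80031106e-01 1.61966007e-04] 85.46462969899709 [-1.43957700e+00  2.59026787e-01  2.09779771e-02  1.33368587e+00
  1.95487578e-05  1.41818905e+00]
[[ 107.49242901 -536.79253414]
 [ 156.79455174 -347.35015582]]
small [ 461.48309967 -290.34815852    0.        ]
```

View pics/w1.png

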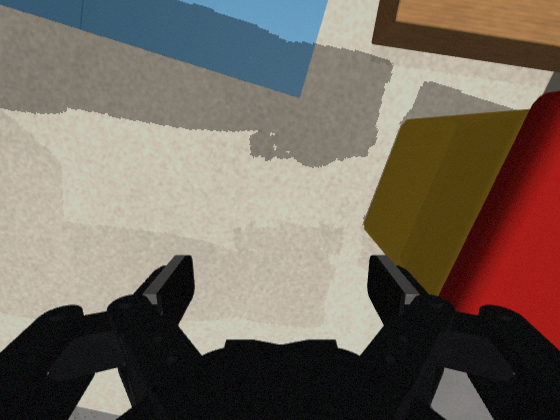

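jog_arm(
  increments=[
    {"delta_pos": [2,1.1,0],"turn": [0,0,-0.018],"gripper": 0.6},
    {"delta_pos": [4,2.2,0],"turn": [0,0,-0.036],"gripper": 0.6},
    {"delta_pos": [4,2.2,0],"turn": [0,0,-0.036],"gripper": 0.6},
    {"delta_pos": [4,2.2,0],"turn": [0,0,-0.036],"gripper": 0.6},
    {"delta_pos": [4,2.2,0],"turn": [0,0,-0.036],"gripper": 0.6},
    {"delta_pos": [4,2.2,0],"turn": [0,0,-0.036],"gripper": 0.6},
    {"delta_pos": [4,2.2,0],"turn": [0,0,-0.036],"gripper": 0.6},
    {"delta_pos": [4,2.2,0],"turn": [0,0,-0.036],"gripper": 0.6},
    {"delta_pos": [4,2.2,0],"turn": [0,0,-0.036],"gripper": 0.6},
    {"delta_pos": [4,2.2,0],"turn": [0,0,-0.036],"gripper": 0.6},
    {"delta_pos": [1.5,1,0],"turn": [0,0,-0.011],"gripper": 0.6},
    {"delta_pos": [0,0,0],"turn": [0,0,0],"gripper": 0.6},
    {"delta_pos": [0,0,0],"turn": [0,0,0],"gripper": 0.6},
  ],
)

```text
time_s: 1.5
tcp_pos: [548.9, -308.8, 230.9]
ee_rot: [0.999, -0.034, -0.0, -0.0]
ft_force: [-1.3, -0.4, 0.1]
gripper_width: 51.1
```

Run:
```python
from h import *
s=env.get_state(); im=env.capture("wrist"); save("w2",im)
import pickle; pickle.dump(s,open("s2.pkl","wb"))
print(s["time_s"],s["tcp_pos"],R.from_quat(s["ee_rot"]).as_matrix()[:,0],s["gripper_width"],s["joints"])
C=cam("wrist",s); print(proj(C,[[548.9,-308.6,96],[548.9,-308.6,26]]))
```

```text
1.5 [ 548.93031162 -308.79540066  230.85820488] [ 9.97691316e-01 -6.79070760e-02 -8.16303659e-04] 51.07137062784317 [-6.45417836e-01  3.98903495e-01  2.27566605e-01  1.40025366e+00
 -2.76348506e-04  2.56413441e+00]
[[279.79038376 200.20875191]
 [279.91392099 186.60320052]]
```

View pics/w2.png

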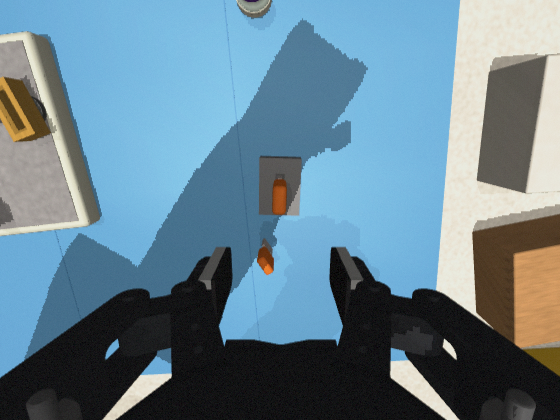

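The wrist view shows the larger orange key at about (280,196) in its grey block (260–301, 157–215). The small key is at (265,262). I'll check the alignment in a crop.

Run:
```python
from h import *
import pickle
s=pickle.load(open("s2.pkl","rb")); C=cam("wrist",s)
a=cv2.imread("pics/w2.png"); h=cv2.cvtColor(a,cv2.COLOR_BGR2HSV)
m=(h[...,0]<15)&(h[...,1]>180)&(h[...,2]>90)
m[:150]=0;m[225:]=0;m[:,:255]=0;m[:,305:]=0
ys,xs=np.nonzero(m); print(xs.min(),xs.max(),ys.min(),ys.max(),cv2.minAreaRect(np.stack([xs,ys],1).astype(np.float32)))
def w(m,p):
    cc,ss=np.cos(p[2]),np.sin(p[2]); return [p[0]+cc*m[0]-ss*m[1],p[1]+ss*m[0]+cc*m[1],m[2]]
p=[548.9,-308.6,-0.069]
print(proj(C,[w((x,y,96),p) for x in(-15,15) for y in(-7,7)]).round(1).tolist())
print(proj(C,[w((x,y,26),p) for x in(-35,35) for y in(-25,25)]).round(1).tolist())
cv2.imwrite("pics/w2c.png",cv2.resize(a[145:285,235:325],None,fx=4,fy=4,interpolation=cv2.INTER_CUBIC))
```

```text
272 286 180 214 ((279.1844787597656, 196.86378479003906), (13.623509407043457, 34.117496490478516), 3.3664605617523193)
[[286.8, 214.8], [272.8, 214.8], [287.0, 185.2], [272.6, 185.2]]
[[300.0, 214.3], [259.9, 214.2], [301.0, 157.5], [258.8, 157.5]]
```

View pics/w2c.png

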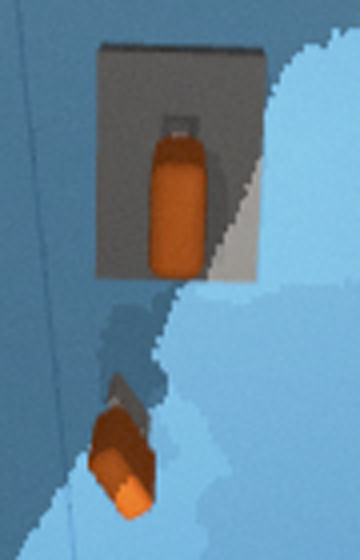

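jog_arm(
  increments=[
    {"delta_pos": [0,0,-3],"turn": [0,0,-0.015],"gripper": 0.6},
    {"delta_pos": [0,0,-4],"turn": [0,0,0],"gripper": 0.6},
    {"delta_pos": [0,0,-4],"turn": [0,0,0],"gripper": 0.6},
    {"delta_pos": [0,0,-3],"turn": [0,0,0],"gripper": 0.6},
    {"delta_pos": [0,0,-2],"turn": [0,0,0],"gripper": 0.6},
    {"delta_pos": [0,0,-1.7],"turn": [0,0,0],"gripper": 0.6},
    {"delta_pos": [0,0,0],"turn": [0,0,0],"gripper": 0.6},
    {"delta_pos": [0,0,0],"turn": [0,0,0],"gripper": 0},
    {"delta_pos": [0,0,0],"turn": [0,0,0],"gripper": 0},
    {"delta_pos": [0,0,0],"turn": [0,0,0],"gripper": 0},
    {"delta_pos": [0,0,0],"turn": [0,0,0],"gripper": 0},
    {"delta_pos": [0,0,0],"turn": [0,0,0],"gripper": 0},
  ],
  grip_force=60,
)

```text
time_s: 2.75
tcp_pos: [549.3, -308.9, 55.7]
ee_rot: [0.999, -0.042, 0.001, 0.0]
ft_force: [-1.3, 3.2, 6.6]
gripper_width: 13.3
```

Run:
```python
from h import *
s=env.get_state(); im=env.capture("wrist"); save("w3",im); save("s3",env.capture("side")[100:180,240:340])
print(s["time_s"],s["tcp_pos"],s["gripper_width"],s["ft_force"],s["moment"],s["joints"])
```

```text
2.75 [ 549.34567233 -308.9478321    55.71483465] 13.29511313946787 [-1.34519761  3.17863606  6.60982783] [ 0.6201811   0.29425125 -0.03586403] [-6.45551422e-01  4.87208276e-01 -8.77753385e-02  9.94209512e-01
  4.41439137e-04  2.58003770e+00]
```

View pics/w3.png

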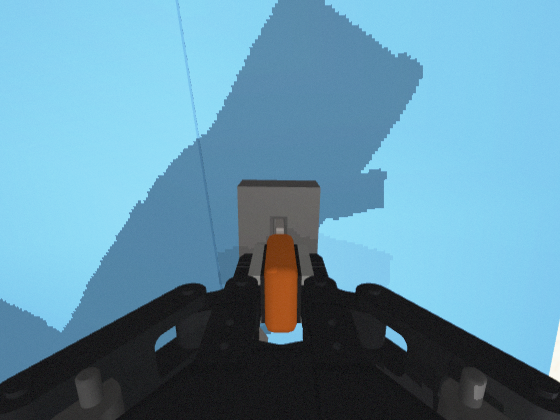

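jog_arm(
  increments=[
    {"delta_pos": [0,0,1],"turn": [0,0,0],"gripper": 0},
    {"delta_pos": [0,0,2],"turn": [0,0,0],"gripper": 0},
    {"delta_pos": [0,0,4],"turn": [0,0,0],"gripper": 0},
    {"delta_pos": [0,0,4],"turn": [0,0,0],"gripper": 0},
    {"delta_pos": [0.5,3,2.5],"turn": [0,0,0.05],"gripper": 0},
    {"delta_pos": [0.6,3.7,0],"turn": [0,0,0.05],"gripper": 0},
    {"delta_pos": [0.6,3.7,0],"turn": [0,0,0.05],"gripper": 0},
    {"delta_pos": [0.6,3.7,0],"turn": [0,0,0.05],"gripper": 0},
    {"delta_pos": [0.6,3.7,0],"turn": [0,0,0.05],"gripper": 0},
    {"delta_pos": [0.6,3.7,0],"turn": [0,0,0.05],"gripper": 0},
    {"delta_pos": [0.6,3.5,0],"turn": [0,0,0.055],"gripper": 0},
    {"delta_pos": [0,0,0],"turn": [0,0,0],"gripper": 0},
    {"delta_pos": [0,0,0],"turn": [0,0,0],"gripper": 0},
  ],
)

```text
time_s: 4.15
tcp_pos: [590.2, -58.3, 190.1]
ee_rot: [0.991, 0.136, 0.0, 0.0]
ft_force: [-0.2, 0.6, -1.3]
gripper_width: 13.3
```

Run:
```python
from h import *
import pickle
s=env.get_state(); im=env.capture("wrist"); save("w4",im); pickle.dump(s,open("s4.pkl","wb"))
save("s4",env.capture("side")); save("sc4",env.capture("scene"))
print(s["time_s"],s["tcp_pos"],s["ee_rot"],s["gripper_width"],s["ft_force"],s["moment"])
```

```text
4.15 [590.17339636 -58.29401953 190.10957515] [9.90743070e-01 1.35749217e-01 4.01694617e-04 3.96343048e-04] 13.259035879372346 [-0.243381    0.59101499 -1.34674874] [ 0.04159186 -0.00765948  0.01701561]
```

View pics/w4.png

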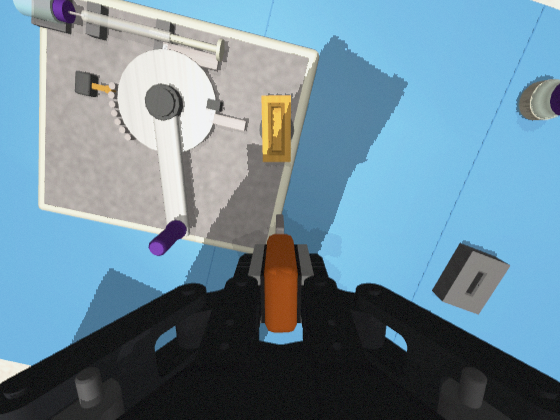

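View pics/s4.png

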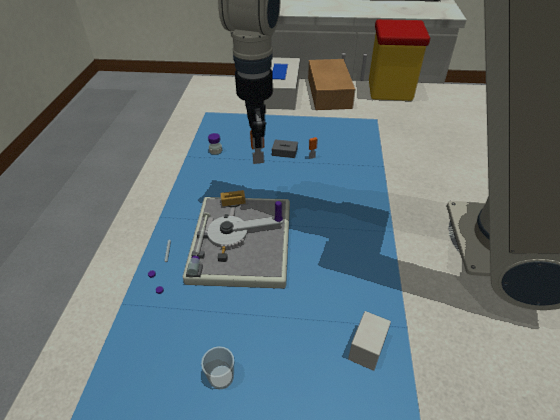

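The key is held (gripper 13.3 mm). In the wrist view: lock at (277,128), hub at (162,102), purple handle top at about (158,247). I'll measure these in crops.

Run:
```python
import cv2
a=cv2.imread("pics/w4.png")
def crop(n,x,y,w,h,s): cv2.imwrite(f"pics/{n}.png",cv2.resize(a[y:y+h,x:x+w],None,fx=s,fy=s,interpolation=cv2.INTER_CUBIC))
crop("w4a",245,80,70,100,6); crop("w4b",140,200,60,65,8); crop("w4c",240,205,80,130,4.5)
```

```text
(no output)
```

View pics/w4a.png

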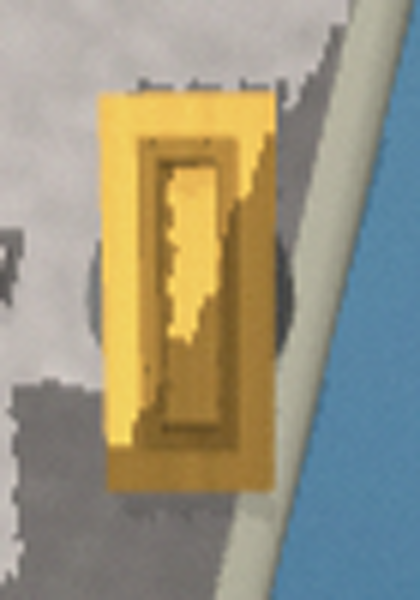

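View pics/w4b.png

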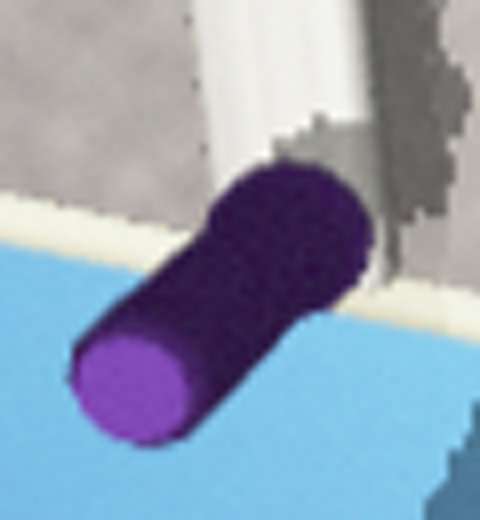

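View pics/w4c.png

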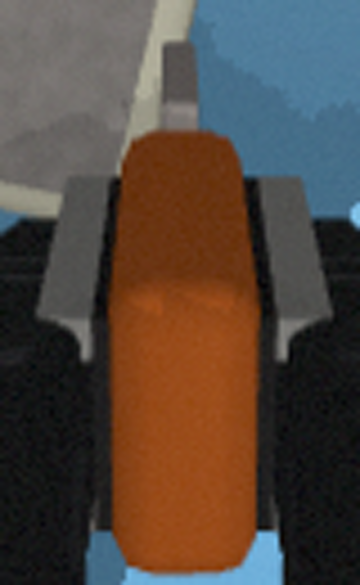

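```bash
cat > fit4.py <<'E'
from h import *
import pickle
s=pickle.load(open("s4.pkl","rb")); C=cam("wrist",s)
def w(m,p):
    cc,ss=np.cos(p[2]),np.sin(p[2]); return [p[0]+cc*m[0]-ss*m[1],p[1]+ss*m[0]+cc*m[1],m[2]]
def fit(obs,x0):
    f=lambda p:np.concatenate([proj(C,w(m,p))[0]-uv for m,uv in obs])
    o=least_squares(f,x0); return o.x,np.round(o.fun,1)
a=lambda u,v:np.array((u/6+245-.42,v/6+80-.42))
L=[((29,13,58),a(100,93)),((29,-13,58),a(277,93)),((-29,-13,58),a(273,492)),((-29,13,58),a(107,490))]
SL=[((23,7.5,58),a(138,138)),((23,-7.5,58),a(240,138)),((-23,-7.5,58),a(238,450)),((-23,7.5,58),a(138,450))]
print("lock",fit(L,[654,-39,.27])); print("slot",fit(SL,[654,-39,.27])); print("both",fit(L+SL,[654,-39,.27]))
# free z check
o=least_squares(lambda p:np.concatenate([proj(C,w((m[0],m[1],p[3]),p))[0]-uv for m,uv in L+SL]),[654,-39,.27,58]);print("freez",o.x)
# stand corners z30
so=[((-110,130,30),(40,209)),((110,-130,30),(317,50)),]
b=lambda u,v:np.array((u/8+140-.44,v/8+200-.44))
print("handle top",atz(C,b(135,387),105),"handle base",atz(C,b(292,240),55))
print("hub", [atz(C,(161,102),z) for z in (55,60,65)])
print("stand corners",atz(C,(40,209),30),atz(C,(317,50),30))
# key
T=np.eye(4);T[:3,:3]=R.from_quat(s["ee_rot"]).as_matrix();T[:3,3]=s["tcp_pos"]
tz=47.7
def kp(m,d): # key pt (x,y,z above tip) -> tool coords
    return T[:3,:3]@np.array([m[0]+d[0],m[1]+d[1],tz-m[2]+(d[2] if len(d)>2 else 0)])+T[:3,3]
for m in [(13,2.5,0),(13,-2.5,0),(15,7,42),(15,-7,42),(15,0,88),(-15,7,88),(-15,-7,88),(15,7,88),(15,-7,88)]:
    q=proj(C,kp(m,(0,0)))[0]; print(m,((q-[240,205]+.4)*4.5).round(0))
E
python3 fit4.py
```

```text
lock (array([ 6.54118630e+02, -3.70065159e+01,  2.70595657e-01]), array([ 0.1,  0.2, -0.1,  0.2, -0. , -0.4, -0. , -0. ]))
slot (array([ 6.54091027e+02, -3.68928339e+01,  2.64908599e-01]), array([ 0.1, -0.2, -0.1, -0.1, -0.3,  0.2,  0.3,  0.1]))
both (array([ 6.54104883e+02, -3.69499250e+01,  2.68511293e-01]), array([ 0.1,  0.1, -0.1,  0.2, -0.2, -0.3, -0.2, -0.1,  0. , -0.2, -0.1,
       -0.1, -0.1,  0.2,  0.5,  0.1]))
freez [ 6.54100990e+02 -3.69599922e+01  2.68504531e-01  5.86328445e+01]
handle top [533.76195466  34.31199192 105.        ] handle base [532.51670978  34.69695958  55.        ]
hub [array([649.0599722,  69.2211405,  55.       ]), array([649.16872217,  67.25611155,  60.        ]), array([649.27747215,  65.2910826 ,  65.        ])]
stand corners [505.38656027 187.20354583  30.        ] [733.53940395 -54.68797753  30.        ]
(13, 2.5, 0) [197.  31.]
(13, -2.5, 0) [164.  31.]
(15, 7, 42) [238. 110.]
(15, -7, 42) [122. 110.]
(15, 0, 88) [178. 285.]
(-15, 7, 88) [254. 579.]
(-15, -7, 88) [103. 579.]
(15, 7, 88) [259. 285.]
(15, -7, 88) [ 98. 285.]
```

jog_arm(
  increments=[
    {"delta_pos": [3.2,1.06,0],"turn": [0,0,-0.004],"gripper": 0},
    {"delta_pos": [3.2,1.07,0],"turn": [0,0,0],"gripper": 0},
    {"delta_pos": [0,0,-3],"turn": [0,0,0],"gripper": 0},
    {"delta_pos": [0,0,-3],"turn": [0,0,0],"gripper": 0},
    {"delta_pos": [0,0,-1.2],"turn": [0,0,0],"gripper": 0},
    {"delta_pos": [0,0,0],"turn": [0,0,0],"gripper": 0},
    {"delta_pos": [0,0,0],"turn": [0,0,0],"gripper": 0},
  ],
)

```text
time_s: 5.0
tcp_pos: [654.3, -38.4, 118.5]
ee_rot: [0.991, 0.133, 0.001, 0.0]
ft_force: [0.5, -0.6, -1.5]
gripper_width: 13.2
```

Run:
```python
from h import *
s=env.get_state(); im=env.capture("wrist"); save("w5",cv2.resize(im[130:330,200:360],None,fx=3,fy=3))
save("s5",cv2.resize(env.capture("side")[140:240,190:310],None,fx=5,fy=5)); save("sc5",cv2.resize(env.capture("scene")[190:290,240:340],None,fx=5,fy=5))
print(s["time_s"],s["tcp_pos"],s["ee_rot"],s["gripper_width"],s["ft_force"],s["moment"])
```

```text
5.0 [654.32803276 -38.41919513 118.48259041] [9.91177849e-01 1.32537425e-01 5.13256451e-04 1.99640148e-04] 13.242400990117636 [ 0.49641675 -0.59645376 -1.50643989] [ 0.0232634  -0.02492632  0.00023325]
```

View pics/w5.png

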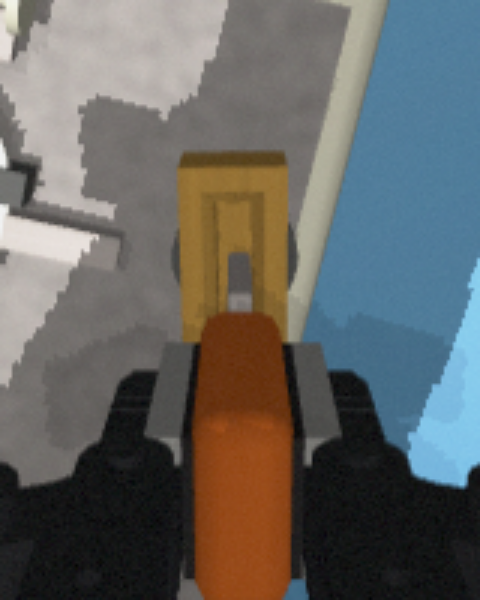

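View pics/s5.png

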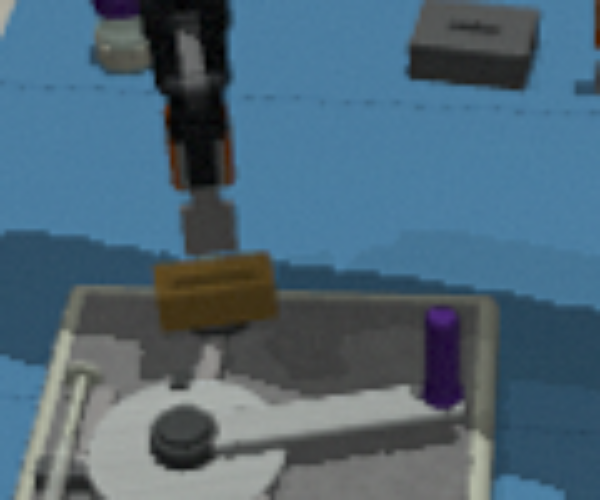

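View pics/sc5.png

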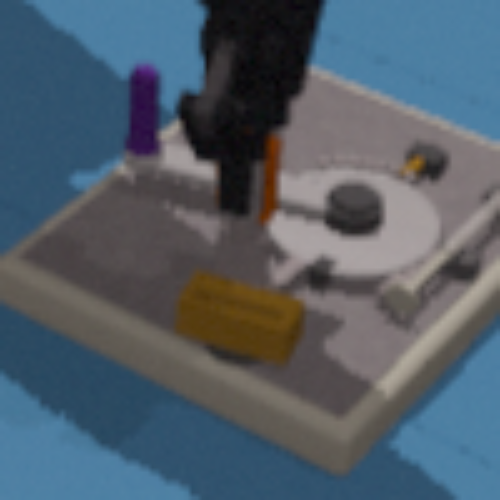

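The wrist view has the blade at (240,275) and the slot's centre line at about col 234, so the key is about 1.4 mm off toward -y. That matches the TCP reading. I'll correct it and descend.

jog_arm(
  increments=[
    {"delta_pos": [0,0.15,-0.3],"turn": [0,0,0.004],"gripper": 0},
    {"delta_pos": [0,0,0],"turn": [0,0,0],"gripper": 0},
    {"delta_pos": [0,0,-0.6],"turn": [0,0,0],"gripper": 0},
    {"delta_pos": [0,0,-0.4],"turn": [0,0,0],"gripper": 0},
    {"delta_pos": [0,0,-0.4],"turn": [0,0,0],"gripper": 0},
    {"delta_pos": [0,0,0],"turn": [0,0,0],"gripper": 0},
  ],
)

```text
time_s: 5.75
tcp_pos: [653.6, -36.1, 99.3]
ee_rot: [0.991, 0.135, -0.001, -0.0]
ft_force: [-0.1, 0.5, 0.2]
gripper_width: 13.4
```

jog_arm(
  increments=[
    {"delta_pos": [0,-0.05,-0.3],"turn": [0,0,0],"gripper": 0},
    {"delta_pos": [0,0,-0.3],"turn": [0,0,0],"gripper": 0},
    {"delta_pos": [0,0,-0.3],"turn": [0,0,0],"gripper": 0},
    {"delta_pos": [0,0,-0.1],"turn": [0,0,0],"gripper": 0},
    {"delta_pos": [0,0,0],"turn": [0,0,0],"gripper": 0},
  ],
)

```text
time_s: 6.25
tcp_pos: [653.9, -36.7, 90.1]
ee_rot: [0.991, 0.135, -0.0, -0.0]
ft_force: [0.3, -0.4, -0.7]
gripper_width: 13.7
```

Run:
```python
from h import *
s=env.get_state(); im=env.capture("wrist"); save("w6",cv2.resize(im[130:330,200:360],None,fx=3,fy=3))
save("s6",cv2.resize(env.capture("side")[140:240,190:310],None,fx=5,fy=5))
print(s["time_s"],s["tcp_pos"],s["ee_rot"],s["gripper_width"],s["ft_force"],s["moment"],s["joints"])
```

```text
6.25 [653.89958593 -36.67115079  90.05292022] [ 9.90847780e-01  1.34983878e-01 -1.55402266e-04 -7.29391441e-05] 13.721920919799022 [ 0.34104042 -0.39201437 -0.72842268] [-0.03746908 -0.01401925  0.00237696] [-1.84037598e-01  5.01376885e-01  3.27297814e-02  1.10249012e+00
  4.08968062e-05  2.68676066e+00]
```

View pics/w6.png

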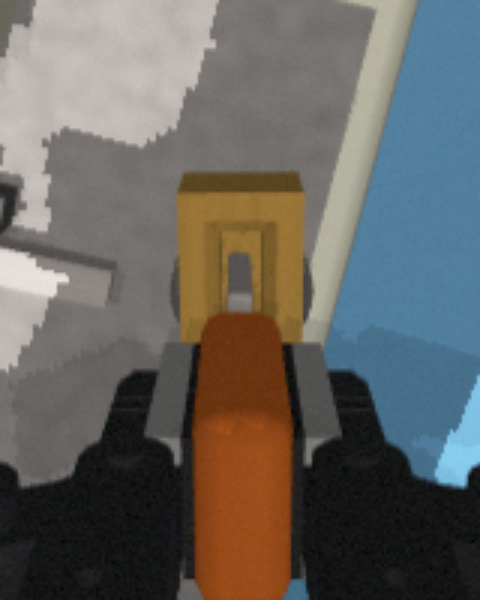

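View pics/s6.png

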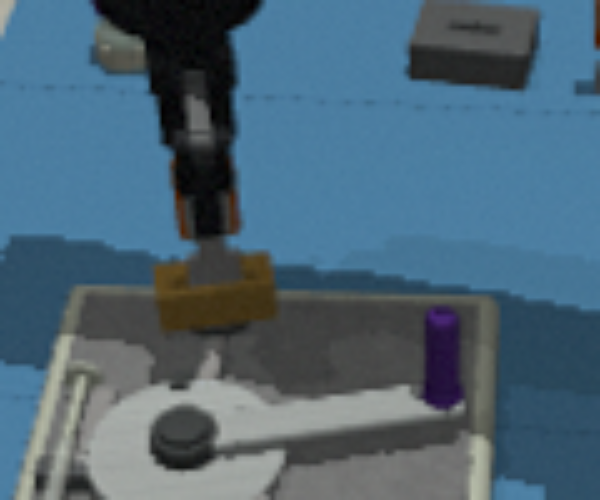

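jog_arm(
  increments=[
    {"delta_pos": [0,0,-0.15],"turn": [0,0,0],"gripper": 0},
    {"delta_pos": [0,0,0],"turn": [0,0,0.08],"gripper": 0},
    {"delta_pos": [0,0,0],"turn": [0,0,0.1],"gripper": 0},
    {"delta_pos": [0,0,0],"turn": [0,0,0.1],"gripper": 0},
    {"delta_pos": [0,0,0],"turn": [0,0,0.1],"gripper": 0},
    {"delta_pos": [0,0,0],"turn": [0,0,0.1],"gripper": 0},
    {"delta_pos": [0,0,0],"turn": [0,0,0.1],"gripper": 0},
    {"delta_pos": [0,0,0],"turn": [0,0,0.1],"gripper": 0},
    {"delta_pos": [0,0,0],"turn": [0,0,0.1],"gripper": 0},
    {"delta_pos": [0,0,0],"turn": [0,0,0],"gripper": 0},
  ],
)

```text
time_s: 7.35
tcp_pos: [654.3, -36.8, 88.8]
ee_rot: [0.865, 0.502, 0.0, 0.0]
ft_force: [1.7, 0.5, -1.2]
gripper_width: 13.6
```

```bash
cat > st.py <<'E'
from h import *
s=env.get_state(); Rm=R.from_quat(s["ee_rot"]).as_matrix()
print(round(s["time_s"],2),"tcp",s["tcp_pos"].round(1),"yaw",np.arctan2(Rm[1,0],Rm[0,0]).round(3),"tilt",Rm[:2,2].round(3),"w",s["gripper_width"].round(1),"F",s["ft_force"].round(1),"M",s["moment"].round(2),"q",s["joints"].round(2))
E
python3 st.py
```

```text
Traceback (most recent call last):
  File "st.py", line 3, in <module>
    print(round(s["time_s"],2),"tcp",s["tcp_pos"].round(1),"yaw",np.arctan2(Rm[1,0],Rm[0,0]).round(3),"tilt",Rm[:2,2].round(3),"w",s["gripper_width"].round(1),"F",s["ft_force"].round(1),"M",s["moment"].round(2),"q",s["joints"].round(2))
                                                                                                                                   ^^^^^^^^^^^^^^^^^^^^^^^^
AttributeError: 'float' object has no attribute 'round'
```

jog_arm(
  increments=[
    {"delta_pos": [0,0,0],"turn": [0,0,0.1],"gripper": 0},
    {"delta_pos": [0,0,0],"turn": [0,0,0.1],"gripper": 0},
    {"delta_pos": [0,0,0],"turn": [0,0,0.08],"gripper": 0},
    {"delta_pos": [0,0,0],"turn": [0,0,0.05],"gripper": 0},
    {"delta_pos": [0,0,0],"turn": [0,0,0],"gripper": 0},
  ],
)

```text
time_s: 7.85
tcp_pos: [654.4, -36.6, 88.8]
ee_rot: [0.772, 0.636, 0.0, 0.0]
ft_force: [2.3, 0.0, -2.4]
gripper_width: 13.3
```

```bash
sed -i 's/s\["gripper_width"\].round(1)/round(s["gripper_width"],1)/' st.py; python3 st.py;  python3 - <<'E'
from h import *
save("s7",cv2.resize(env.capture("side")[140:240,190:310],None,fx=5,fy=5))
E
```

```text
7.85 tcp [654.4 -36.6  88.8] yaw 1.379 tilt [0.001 0.   ] w 13.3 F [ 2.3  0.  -2.4] M [ 0.09 -0.73 -0.04] q [-0.18  0.5   0.03  1.1   0.    1.58]
```

View pics/s7.png

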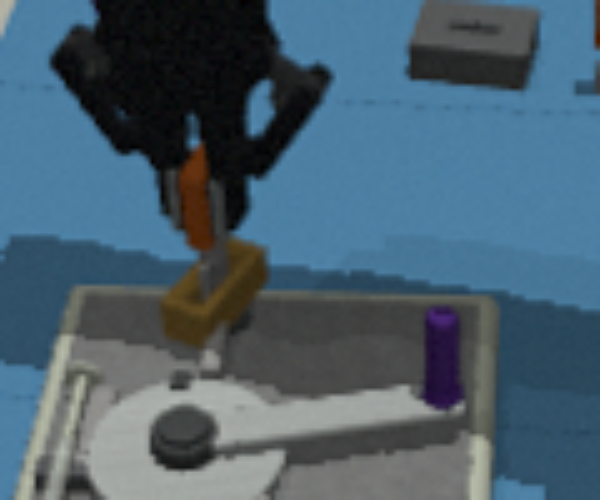

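The lock head is turning with the key. I'll continue to the stop.

jog_arm(
  increments=[
    {"delta_pos": [0,0,0],"turn": [0,0,0.08],"gripper": 0},
    {"delta_pos": [0,0,0],"turn": [0,0,0.08],"gripper": 0},
    {"delta_pos": [0,0,0],"turn": [0,0,0.05],"gripper": 0},
    {"delta_pos": [0,0,0],"turn": [0,0,0],"gripper": 0},
  ],
)

```text
time_s: 8.3
tcp_pos: [654.4, -36.6, 88.8]
ee_rot: [0.701, 0.713, 0.0, 0.0]
ft_force: [4.2, 0.9, -3.3]
gripper_width: 13.3
```

```bash
python3 st.py
```

```text
8.3 tcp [654.4 -36.6  88.8] yaw 1.589 tilt [0.001 0.   ] w 13.3 F [ 4.2  0.9 -3.3] M [ 0.27 -0.93 -0.07] q [-0.18  0.5   0.03  1.1   0.    1.37]
```

jog_arm(
  increments=[
    {"delta_pos": [0,0,0],"turn": [0,0,0.05],"gripper": 0},
    {"delta_pos": [0,0,0],"turn": [0,0,0.03],"gripper": 0},
    {"delta_pos": [0,0,0],"turn": [0,0,0],"gripper": 0},
  ],
)

```text
time_s: 8.6
tcp_pos: [654.2, -36.6, 88.8]
ee_rot: [0.671, 0.741, 0.0, 0.0]
ft_force: [4.4, 0.5, -2.6]
gripper_width: 13.1
```

```bash
python3 st.py;python3 - <<'E'
from h import *
save("s8",cv2.resize(env.capture("side")[140:240,190:310],None,fx=5,fy=5))
E
```

```text
8.6 tcp [654.2 -36.6  88.8] yaw 1.669 tilt [0. 0.] w 13.1 F [ 4.4  0.5 -2.6] M [ 0.34 -0.99 -0.13] q [-0.18  0.5   0.03  1.1   0.    1.29]
```

View pics/s8.png

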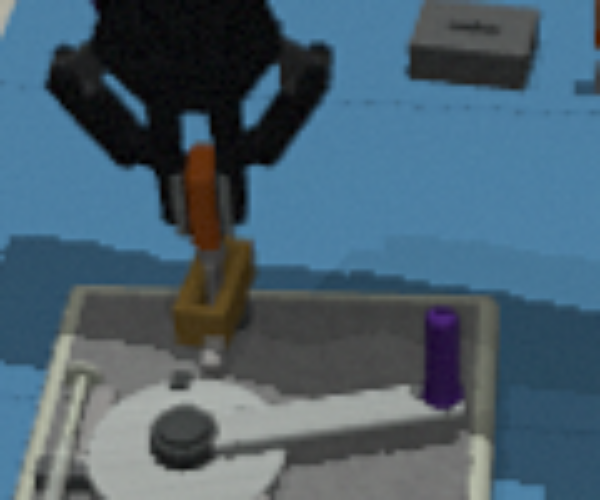

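jog_arm(
  increments=[
    {"delta_pos": [0,0,0],"turn": [0,0,0.04],"gripper": 0},
    {"delta_pos": [0,0,0],"turn": [0,0,0.02],"gripper": 0},
    {"delta_pos": [0,0,0],"turn": [0,0,0],"gripper": 0},
  ],
)

```text
time_s: 8.95
tcp_pos: [654.1, -36.5, 88.8]
ee_rot: [0.649, 0.761, 0.0, -0.0]
ft_force: [4.7, 2.7, -2.2]
gripper_width: 13.1
```

```bash
python3 st.py
```

```text
8.95 tcp [654.1 -36.5  88.8] yaw 1.729 tilt [0. 0.] w 13.1 F [ 4.7  2.7 -2.2] M [ 0.66 -1.11 -0.79] q [-0.18  0.5   0.03  1.1   0.    1.23]
```

Mz jumped from -0.13 to -0.79 N m, so the end stop is reached. Next: a little more turn, ease off, release and rise.

jog_arm(
  increments=[
    {"delta_pos": [0,0,0],"turn": [0,0,0.015],"gripper": 0},
    {"delta_pos": [0,0,0],"turn": [0,0,0],"gripper": 0},
    {"delta_pos": [0,0,0],"turn": [0,0,-0.04],"gripper": 0},
    {"delta_pos": [0,0,0],"turn": [0,0,0],"gripper": 0},
    {"delta_pos": [0,0,0],"turn": [0,0,0],"gripper": 0.3},
    {"delta_pos": [0,0,0],"turn": [0,0,0],"gripper": 0.5},
    {"delta_pos": [0,0,0],"turn": [0,0,0],"gripper": 0.5},
    {"delta_pos": [0,0,0],"turn": [0,0,0],"gripper": 0.5},
    {"delta_pos": [0,0,2],"turn": [0,0,0],"gripper": 0.5},
    {"delta_pos": [0,0,4],"turn": [0,0,0],"gripper": 0.5},
    {"delta_pos": [0,0,4],"turn": [0,0,0],"gripper": 0.5},
    {"delta_pos": [-3,0,3],"turn": [0,0,0],"gripper": 0.5},
    {"delta_pos": [-3,0,0],"turn": [0,0,0],"gripper": 0.5},
    {"delta_pos": [0,0,0],"turn": [0,0,0],"gripper": 0.5},
  ],
)

```text
time_s: 10.35
tcp_pos: [591.5, -36.5, 220.6]
ee_rot: [0.658, 0.753, 0.0, 0.001]
ft_force: [-0.3, -0.4, 0.6]
gripper_width: 43.0
```

```bash
python3 st.py
python3 - <<'E'
from h import *
import pickle
s=env.get_state(); im=env.capture("wrist"); save("w9",im); pickle.dump(s,open("s9.pkl","wb"))
save("s9",cv2.resize(env.capture("side")[140:240,190:310],None,fx=5,fy=5))
E
```

```text
10.35 tcp [591.5 -36.5 220.6] yaw 1.706 tilt [ 0.001 -0.001] w 43.0 F [-0.3 -0.4  0.6] M [ 0.02 -0.01 -0.01] q [-0.2   0.33  0.1   1.34 -0.    1.23]
```

View pics/w9.png

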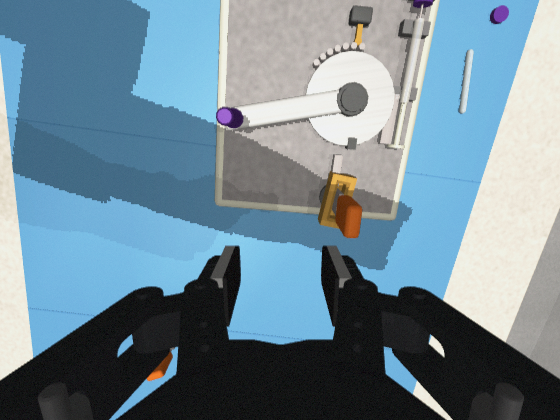

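View pics/s9.png

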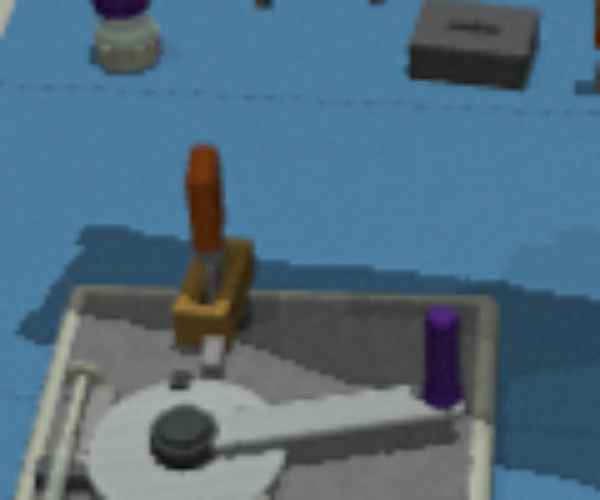

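The key stands in the lock (wrist view about (345,205)). I'll measure the lock's yaw, the stand's yaw and the lever.

Run:
```python
import cv2
a=cv2.imread("pics/w9.png")
def crop(n,x,y,w,h,s): cv2.imwrite(f"pics/{n}.png",cv2.resize(a[y:y+h,x:x+w],None,fx=s,fy=s,interpolation=cv2.INTER_CUBIC))
crop("w9a",310,145,70,100,6); crop("w9b",205,0,240,230,3)
```

```text
(no output)
```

View pics/w9a.png

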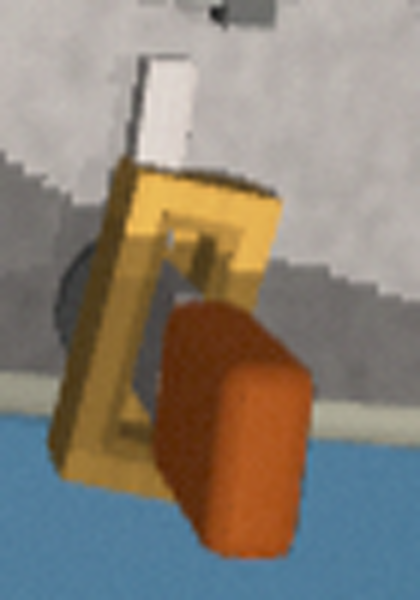

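View pics/w9b.png

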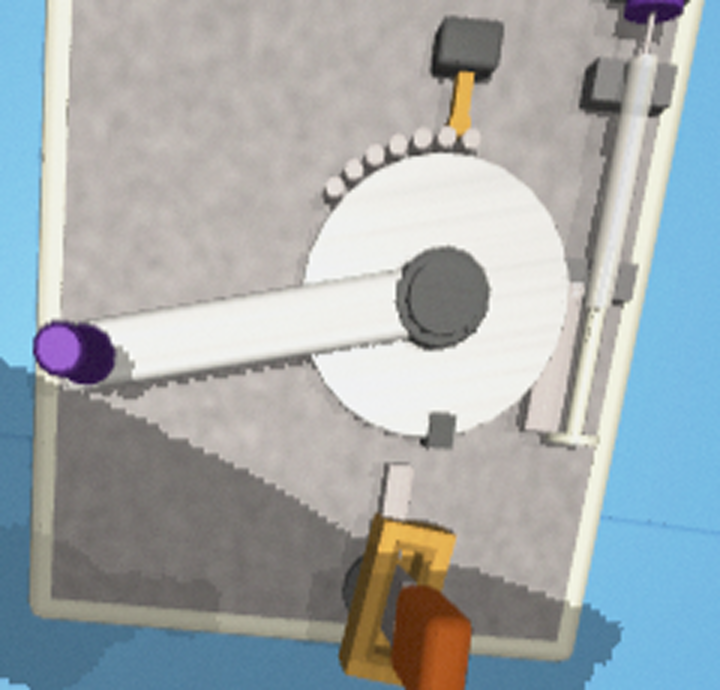

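Run:
```python
from h import *
import pickle
s=pickle.load(open("s9.pkl","rb")); C=cam("wrist",s)
a=lambda u,v:np.array((u/6+310-.42,v/6+145-.42)); b=lambda u,v:np.array((u/3+205-.33,v/3-.33))
def w(m,p):
    cc,ss=np.cos(p[2]),np.sin(p[2]); return [p[0]+cc*m[0]-ss*m[1],p[1]+ss*m[0]+cc*m[1],m[2]]
L=[((29,13,58),a(136,170)),((29,-13,58),a(282,200)),((-29,13,58),a(62,478))]
o=least_squares(lambda p:np.concatenate([proj(C,w(m,p))[0]-uv for m,uv in L]),[654,-37,1.5]); print("lock",o.x,o.fun.round(1))
p1=atz(C,b(38,612),30);p2=atz(C,b(570,655),30); d=p2-p1; print(p1,p2,np.linalg.norm(d),"stand yaw",np.arctan2(d[1],d[0]))
# left edge
q1=atz(C,b(48,0),30); q2=atz(C,b(38,590),30); d=q1-q2; print("yaw by left edge",np.arctan2(d[1],d[0])-np.pi/2)
hub=[atz(C,b(448,294),z) for z in (55,65,72)]; print("hub",hub)
h=atz(C,b(58,347),105);print("handle",h)
```

```text
lock [654.19903818 -36.96948819   1.5090556 ] [ 0.3  0.1 -0.2 -0.1 -0.1  0.1]
[520.00171681 -64.64552709  30.        ] [732.22795622 -53.93162945  30.        ] 212.49650419592294 stand yaw 0.05044055743657779
yaw by left edge 0.05998439540481759
hub [array([651.22018106,  69.34036511,  55.        ]), array([649.00667626,  68.06148322,  65.        ]), array([647.4572229,  67.1662659,  72.       ])]
handle [533.72172026  34.41558001 105.        ]
```

Lock turn = 1.509 − 0.055 ≈ 1.454, so it is at its stop. Pivot ≈ (648.4, 67.8). The handle is at (533.7, 34.4), 119.5 mm from the pivot, which is consistent. Next I go over the handle with the jaws along its path.

jog_arm(
  increments=[
    {"delta_pos": [-0.4,0.5,0],"turn": [0,0,0.11],"gripper": 0.5},
    {"delta_pos": [-0.5,0.6,0],"turn": [0,0,0.14],"gripper": 0.5},
    {"delta_pos": [-0.5,0.6,0],"turn": [0,0,0.14],"gripper": 0.5},
    {"delta_pos": [-0.5,0.6,0],"turn": [0,0,0.14],"gripper": 0.5},
    {"delta_pos": [-0.5,0.6,-0.5],"turn": [0,0,0.14],"gripper": 0.5},
    {"delta_pos": [-0.5,0.6,-0.5],"turn": [0,0,0.14],"gripper": 0.5},
    {"delta_pos": [-0.5,0.6,-1],"turn": [0,0,0.14],"gripper": 0.5},
    {"delta_pos": [-0.5,0.6,-1],"turn": [0,0,0.14],"gripper": 0.5},
    {"delta_pos": [-0.5,0.6,-1],"turn": [0,0,0.14],"gripper": 0.5},
    {"delta_pos": [-0.5,0.6,-1],"turn": [0,0,0.14],"gripper": 0.5},
    {"delta_pos": [-0.5,0.6,-1],"turn": [0,0,0.14],"gripper": 0.5},
    {"delta_pos": [-0.4,0.6,-1],"turn": [0,0,0.14],"gripper": 0.5},
    {"delta_pos": [0,0,0],"turn": [0,0,0.069],"gripper": 0.5},
    {"delta_pos": [0,0,0],"turn": [0,0,0],"gripper": 0.5},
  ],
)

```text
time_s: 11.85
tcp_pos: [536.5, 34.5, 147.8]
ee_rot: [-0.142, 0.99, 0.0, -0.001]
ft_force: [0.6, -0.4, -0.1]
gripper_width: 43.0
```

```bash
python3 st.py
python3 - <<'E'
from h import *
import pickle
s=env.get_state(); im=env.capture("wrist"); save("w10",im); pickle.dump(s,open("s10.pkl","wb"))
print(proj(cam("wrist",s),[[533.7,34.4,105],[533.7,34.4,55]]))
E
```

```text
11.85 tcp [536.5  34.5 147.8] yaw -2.857 tilt [-0.001  0.   ] w 43.0 F [ 0.6 -0.4 -0.1] M [ 0.01 -0.02  0.06] q [-0.09  0.28 -0.17  1.13 -0.   -0.38]
[[282.32013418 228.34009882]
 [281.91524518 209.03731745]]
```

View pics/w10.png

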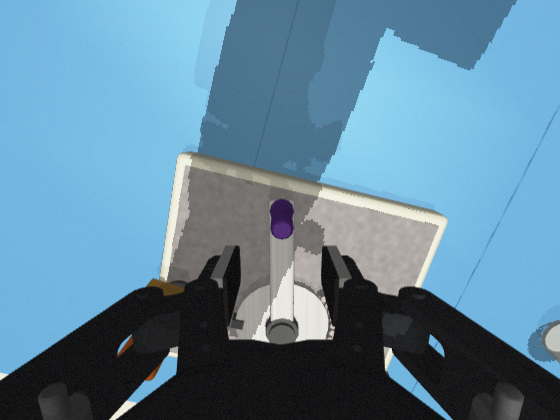

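Handle top at (282,227), as predicted. Descend and grip.

jog_arm(
  increments=[
    {"delta_pos": [-0.28,0,-2.5],"turn": [0,0,0],"gripper": 0.5},
    {"delta_pos": [0,0,-2.5],"turn": [0,0,0],"gripper": 0.5},
    {"delta_pos": [0,0,-2],"turn": [0,0,0],"gripper": 0.5},
    {"delta_pos": [0,0,-1.2],"turn": [0,0,0],"gripper": 0.5},
    {"delta_pos": [0,0,0],"turn": [0,0,0],"gripper": 0.2},
    {"delta_pos": [0,0,0],"turn": [0,0,0],"gripper": 0},
    {"delta_pos": [0,0,0],"turn": [0,0,0],"gripper": 0},
    {"delta_pos": [0,0,0],"turn": [0,0,0],"gripper": 0},
    {"delta_pos": [0,0,0],"turn": [0,0,0],"gripper": 0},
  ],
  grip_force=40,
)

```text
time_s: 12.8
tcp_pos: [533.6, 34.3, 67.3]
ee_rot: [-0.141, 0.99, -0.0, 0.001]
ft_force: [1.2, 1.0, -3.0]
gripper_width: 14.6
```

```bash
python3 st.py
python3 - <<'E'
from h import *
s=env.get_state(); p=np.array([648.4,67.8]); v=s["tcp_pos"][:2]-p
r=np.hypot(*v); a0=np.arctan2(v[1],v[0])
print(r,a0)
pts=[p+r*np.array([np.cos(a0-t),np.sin(a0-t)]) for t in np.arange(0,.5,.04)]
print(np.diff(pts,axis=0).round(2).tolist())
E
```

```text
12.8 tcp [533.6  34.3  67.3] yaw -2.858 tilt [0.001 0.   ] w 14.6 F [ 1.2  1.  -3. ] M [ 0.16 -0.27 -0.  ] q [-0.09  0.33 -0.31  0.92  0.   -0.38]
119.53632746679556 -2.8579218208465225
[[-1.25, 4.62], [-1.06, 4.66], [-0.87, 4.7], [-0.68, 4.73], [-0.49, 4.76], [-0.3, 4.77], [-0.11, 4.78], [0.08, 4.78], [0.27, 4.77], [0.46, 4.76], [0.65, 4.74], [0.84, 4.71]]
```

jog_arm(
  increments=[
    {"delta_pos": [-0.125,0.462,0],"turn": [0,0,-0.04],"gripper": 0},
    {"delta_pos": [-0.106,0.466,0],"turn": [0,0,-0.04],"gripper": 0},
    {"delta_pos": [-0.087,0.47,0],"turn": [0,0,-0.04],"gripper": 0},
    {"delta_pos": [-0.068,0.473,0],"turn": [0,0,-0.04],"gripper": 0},
    {"delta_pos": [0,0,0],"turn": [0,0,0],"gripper": 0},
  ],
)

```text
time_s: 13.3
tcp_pos: [529.7, 53.0, 67.3]
ee_rot: [-0.061, 0.998, -0.0, 0.001]
ft_force: [1.7, -0.9, -1.5]
gripper_width: 15.1
```

```bash
cat > ang.py <<'E'
from h import *
s=env.get_state(); v=s["tcp_pos"][:2]-[648.4,67.8]; a=np.arctan2(v[1],v[0])%(2*np.pi)
t=np.array([np.sin(a),-np.cos(a)])  # direction of swing
print("r",np.hypot(*v).round(2),"lever",((-2.8579)%(2*np.pi)-a).round(4),"tang F",(s["ft_force"][:2]@t).round(2),"rad F",(s["ft_force"][:2]@[np.cos(a),np.sin(a)]).round(2))
E
python3 st.py; python3 ang.py
```

```text
13.3 tcp [529.7  53.   67.3] yaw -3.019 tilt [ 0.001 -0.001] w 15.1 F [ 1.7 -0.9 -1.5] M [-0.31 -0.2   0.02] q [-0.06  0.33 -0.32  0.92 -0.   -0.18]
r 119.61 lever 0.1595 tang F -1.07 rad F -1.6
```

jog_arm(
  increments=[
    {"delta_pos": [-0.049,0.476,0],"turn": [0,0,-0.04],"gripper": 0},
    {"delta_pos": [-0.03,0.477,0],"turn": [0,0,-0.04],"gripper": 0},
    {"delta_pos": [-0.011,0.478,0],"turn": [0,0,-0.04],"gripper": 0},
    {"delta_pos": [0.008,0.478,0],"turn": [0,0,-0.04],"gripper": 0},
    {"delta_pos": [0,0,0],"turn": [0,0,0],"gripper": 0},
  ],
)

```text
time_s: 13.8
tcp_pos: [528.7, 72.1, 67.2]
ee_rot: [0.018, 1.0, -0.0, 0.0]
ft_force: [-0.7, -2.0, -0.0]
gripper_width: 14.7
```

```bash
python3 st.py; python3 ang.py
```

```text
13.8 tcp [528.7  72.1  67.2] yaw 3.105 tilt [ 0.001 -0.   ] w 14.7 F [-0.7 -2.  -0. ] M [-0.26 -0.03  0.01] q [-0.02  0.33 -0.31  0.92 -0.    0.01]
r 119.76 lever 0.3194 tang F -2.03 rad F 0.66
```

jog_arm(
  increments=[
    {"delta_pos": [0.027,0.477,0],"turn": [0,0,-0.04],"gripper": 0},
    {"delta_pos": [0.046,0.476,0],"turn": [0,0,-0.04],"gripper": 0},
    {"delta_pos": [0.065,0.474,0],"turn": [0,0,-0.04],"gripper": 0},
    {"delta_pos": [0.084,0.471,0],"turn": [0,0,-0.04],"gripper": 0},
    {"delta_pos": [0,0,0],"turn": [0,0,0],"gripper": 0},
    {"delta_pos": [0,0,0],"turn": [0,0,0],"gripper": 0},
  ],
)

```text
time_s: 14.4
tcp_pos: [530.8, 90.9, 67.1]
ee_rot: [0.097, 0.995, 0.0, 0.0]
ft_force: [-0.9, -0.4, 3.1]
gripper_width: 14.7
```

```bash
python3 st.py; python3 ang.py
python3 - <<'E'
from h import *
save("w11",env.capture("wrist")); save("s11",cv2.resize(env.capture("side")[140:290,170:310],None,fx=4,fy=4)); save("sc11",cv2.resize(env.capture("scene")[180:290,230:370],None,fx=5,fy=5))
E
```

```text
14.4 tcp [530.8  90.9  67.1] yaw 2.947 tilt [0. 0.] w 14.7 F [-0.9 -0.4  3.1] M [-0.16  0.21  0.02] q [ 0.01  0.34 -0.3   0.93  0.    0.21]
r 119.87 lever 0.478 tang F -0.54 rad F 0.8
```

View pics/s11.png

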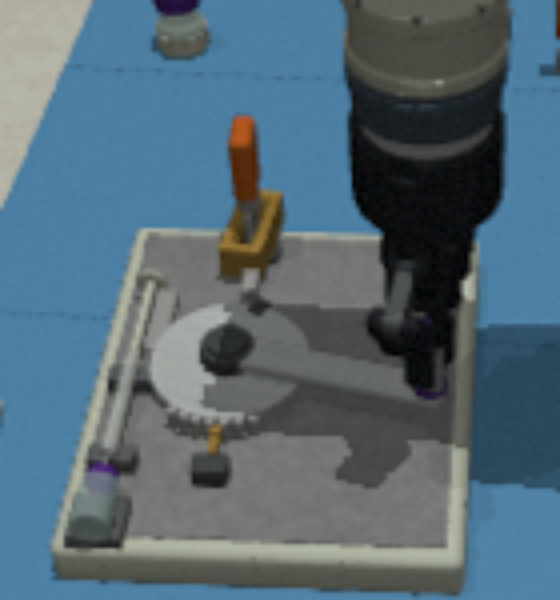

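View pics/w11.png

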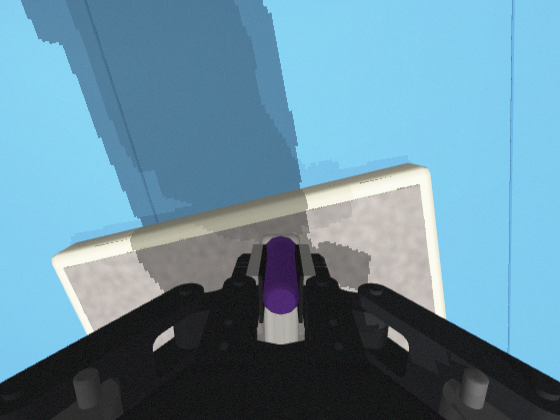

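View pics/sc11.png

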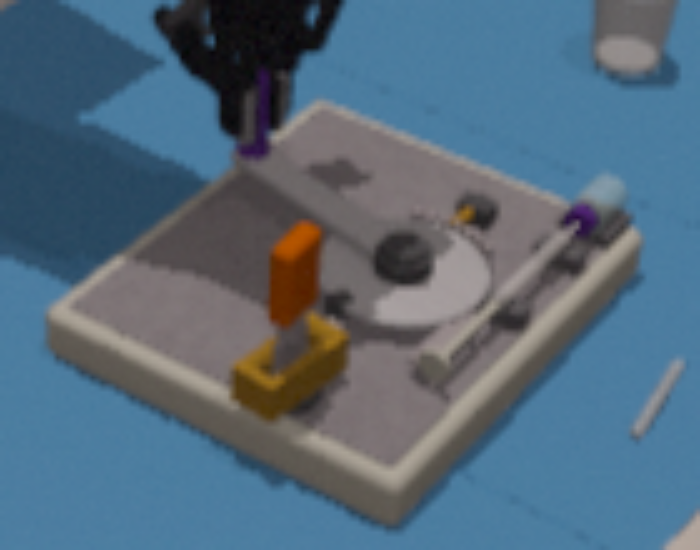

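Run:
```python
import cv2
a=cv2.imread("pics/s11.png"); cv2.imwrite("pics/s11b.png",cv2.resize(a[380:500,140:290],None,fx=4,fy=4,interpolation=cv2.INTER_CUBIC))
```

```text
(no output)
```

View pics/s11b.png

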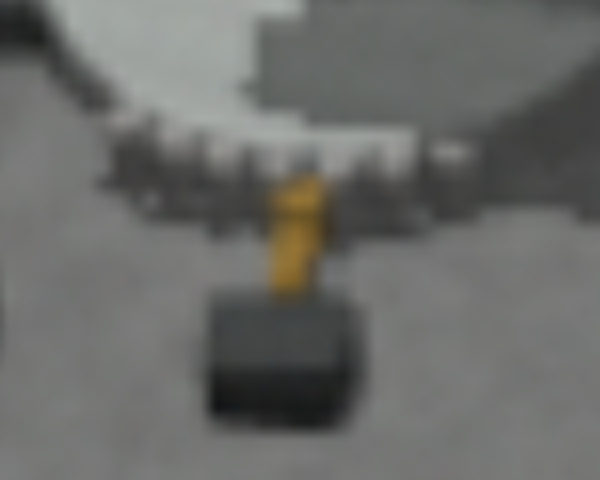

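jog_arm(
  increments=[
    {"delta_pos": [0.01,0.05,0],"turn": [0,0,-0.004],"gripper": 0},
    {"delta_pos": [0,0,0],"turn": [0,0,0],"gripper": 0},
    {"delta_pos": [0,0,0],"turn": [0,0,0],"gripper": 0},
  ],
)

```text
time_s: 14.85
tcp_pos: [530.8, 91.3, 67.1]
ee_rot: [0.1, 0.995, -0.0, 0.0]
ft_force: [-2.1, -2.1, 5.3]
gripper_width: 15.0
```

```bash
python3 st.py; python3 ang.py
```

```text
14.85 tcp [530.8  91.3  67.1] yaw 2.941 tilt [ 0. -0.] w 15.0 F [-2.1 -2.1  5.3] M [-0.36  0.46  0.09] q [ 0.01  0.34 -0.3   0.93 -0.    0.22]
r 119.89 lever 0.4812 tang F -2.42 rad F 1.66
```

The pawl sits with two teeth left on one side and about four on the other, which fits notch 3. The resistance also jumped at 0.48. I'm handing in.

```bash
python3 -c "
from bench import env
print(env.job_done())"; python3 ang.py
```

```text
the job is handed in; nothing more can be done
None
the job is handed in; nothing more can be done
```

The job is done and handed in after about 15 s of the 64 s allowed. I took the larger orange key out of its rest and put it in the brass lock. I turned the lock anticlockwise to its stop and left the key standing there. Then I swung the purple lever three clicks away from the lock, and the gripper still holds it there.

- **Lock:** the wrist moment about the vertical rose from 0.13 to 0.79 N m at the stop. A picture taken afterwards put the head at about 1.454 rad, against a stop at 1.45. Later pictures show the key upright in the slot.
- **Lever:** it measured 0.481 rad from where it rested, against 0.48 for the third notch. The gripper was at 15.0 mm on the handle. Resistance rose from 0.5 to 2.4 N on reaching the notch. The picture shows two teeth left beyond the pawl, as expected, but the far-side teeth are blurred, so my count of four there is approximate. It never came near the next ridge at 0.56.
- **Bystanders:** the cup, carton and jar were never approached. I did not measure their positions again at the end.
- **Disagreements:** my first fit of the stand from the fixed cameras was up to 3.5 px off, so I replaced it with wrist-camera measurements. The arm stopped 1.4 mm to one side of its target above the slot, which I corrected before inserting the key.

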